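Put each lid back on its own storage dish

ROBOT

A 7-joint arm with a two-finger parallel gripper is mounted at the origin on a cart in front of the work surface, level with it; the furniture and walls round the work are solid. World frame = base frame: x ahead of the robot, y to its left, z up, the work surface at z = 0. Lengths are in m, angles in rad, forces in N, time in s.
With the tool pointing down it reaches from about 0.4 to 0.85 m from the base axis. Payload 4.4 kg.
Tool frame: the origin (TCP) lies at the very end of the fingers, on their centre line; the grasp point (between the pads) lies robot.hold_point_z behind it (robot.hold_point_z is the distance from the TCP to the grasp point, in m); z points along the fingers, y is the line along which they close (so a half turn about z gives the same grasp; the last joint's range is limited). The gripper opens to 94 mm and grips with 3 to 60 N. Pads are 16 mm wide; open, the fingers measure 119 mm over their backs; the gripper's body (75 mm by 177 mm) begins 78 mm behind the grasp point.
Start: joints at [1.131, 0.628, 0.038, 1.517, -0.027, 0.996, -0.02], TCP at [0.237, -0.605, 0.205] pointing down, gripper open.
Joint ranges: [-3.06, 3.06], [-0.37, 2.12], [-1.25, 1.32], [0.18, 2.47], [-1.1, 4.24], [0.23, 1.98], [-2.94, 2.94]. Speed limits (rad/s): [2.57, 2.57, 3.14, 3.14, 3.14, 3.14, 3.14].

INTERFACE

Orientations are given as [roll, pitch, yaw] about the fixed x, y, z axes, in that order (R = Rz(yaw) Ry(pitch) Rx(roll)).
In Python, from cell import state, optics, job, robot gives the robot as it stands.
- The arm moves only by the shell command python3 -m pendant 'ROWS'. ROWS is JSON, one flat list of numbers, 5 for each row, row after row: the shift along the tool's x, y, z in cm, then the turn about the tool's z in rad, then the gripper's target within -1 to 1 (fully open at 1, half-way at 0, shut at -1). A call has 1 to 20 rows; each row is the pose to reach, as a shift and turn from the pose commanded when the call began, along the tool's axes at that moment; what a row does not reach only later rows make up. A row lasts 1/12 s, in which the tool goes at most 41.7 mm and 7.16 degrees, less where a joint would pass 70% of its speed; a pose out of reach is approached as far as the arm can. A call with a gripper value outside its range is refused whole. The fingers move at their own pace and stop on an object; the grip force is fixed at half the most. Time passes only in rows, so rows that repeat a pose let the fingers close. It gives the time, the measured TCP pose, the force, the opening and the grip force at its end, in the units of the state.
- state(): the state, without advancing time (a new reading comes with each control period).
- optics.capture(name): name is "scene" or "side" or "wrist"; returns the picture (400x640x3 uint8, red, green, blue); there is no depth.
- optics.camera_params(name): a dict with "K" (3x3 intrinsics, pixels), "origin" and "rotation" of the camera in the world. Camera axes: x right, y down, z forward; pixel columns grow to the right and rows downward; lengths in m; the calibration is good to about 2 mm. A picture is of the moment at which its call begins: read the wrist's pose just before it. camera_params takes no time and is no camera call; for the wrist camera it gives the pose at the moment of the call.
- job.close_job(): hands the job in; it is judged then, once.
The state is a dict: "time": time; "q": joint angles; "qvel": joint speeds; "tau": joint torques, N m; "eef_pos": TCP position; "eef_rot": TCP orientation; "force": force on the tool from outside, world axes, zero at the start; "wrist_torque": the same for the moment, N m; "grip_width": opening from 0.0 (shut) to 1.0 (fully open); "gripper_force": force on a finger pad.
Only numpy, scipy, OpenCV 4.12 (cv2) and the standard library are available. Lean on these libraries where they do the work, as an engineer would, in place of code of your own. Each camera call takes 0.05 s, during which the arm holds its last target. There are 200 camera calls.

TASK

The washed storage set has to go back in the cupboard closed: put each of the four wooden lids on the dish of its own shape and size, so that it sits level on the rim all round. Lower the lids on, do not drop them; leave the dishes standing where they are and do not disturb the kitchen timer and the mug. Mind the wall shelf over the back of the worktop.

Things in the scene. Friction and masses are not known exactly. Their poses are not given: they have to be found in the camera images.
- large_round_lid_centre (a point): Large round dark wooden lid, right way up: plate 104 mm across, 9 mm thick, on a tapered plug 12 mm deep (86 mm across, 74 at its foot); knob in the middle, its head 28 mm across, 9.5 to 27.5 mm above this point, on a thinner neck. Point: mid-height, 27.5 mm above the plug's foot, z up; 63.5 mm above the dish's underside when seated on the large round dish. 0.1 kg.
- large_round_dish: Large round white stoneware dish, open, empty, loose on the worktop: 104 mm across outside, 48 mm high, wall 6 mm, mouth 92 mm across. Origin at the centre of its underside, z up. About 0.5 kg.
- small_round_lid_centre (a point): Small round dark wooden lid, right way up: plate 74 mm across, 9 mm thick, on a tapered plug 12 mm deep (56 mm across, 44 at its foot); knob in the middle, its head 28 mm across, 9.5 to 27.5 mm above this point, on a thinner neck. Point: mid-height, 27.5 mm above the plug's foot, z up; 63.5 mm above the dish's underside when seated on the small round dish. 0.1 kg.
- small_round_dish: Small round white stoneware dish, open, empty, loose on the worktop: 74 mm across outside, 48 mm high, wall 6 mm, mouth 62 mm across. Origin at the centre of its underside, z up. About 0.5 kg.
- square_lid_centre (a point): Square dark wooden lid, right way up: plate 88 x 88 mm, 9 mm thick, on a tapered plug 12 mm deep (70 mm square, 58 at its foot); upright grip bar in the middle, 52 mm along its x, 16 mm thick along its y, from 6.5 mm below to 27.5 mm above this point. Point: mid-height, 27.5 mm above the plug's foot, z up; 63.5 mm above the dish's underside when seated on the square dish. Fits in four ways, a quarter turn apart. 0.1 kg.
- square_dish: Square white stoneware dish, open, empty, loose on the worktop: 88 x 88 mm outside, 48 mm high, wall 6 mm, mouth 76 x 76 mm. Origin at the centre of its underside, z up, x and y along its sides. About 0.5 kg.
- oblong_lid_centre (a point): Oblong dark wooden lid, right way up: plate 120 (its x) x 76 mm, 9 mm thick, on a tapered plug 12 mm deep (102 x 58 mm, 90 x 46 at its foot); upright grip bar in the middle, 52 mm along its x, 16 mm thick along its y, from 6.5 mm below to 27.5 mm above this point. Point: mid-height, 27.5 mm above the plug's foot, z up; 63.5 mm above the dish's underside when seated on the oblong dish. Fits in two ways, half a turn apart. 0.1 kg.
- oblong_dish: Oblong white stoneware dish, open, empty, loose on the worktop: 120 (its x) x 76 mm outside, 48 mm high, wall 6 mm, mouth 108 x 64 mm. Origin at the centre of its underside, z up, x and y along its sides. About 0.5 kg.
- timer_centre (a point): Kitchen timer, white over dark grey, loose bystander, 65 mm across and 52 mm tall; this point is on its axis at mid-height.
- mug_centre (a point): Dark green mug, loose bystander, upright, 84 mm across (114 mm with its handle) and 94 mm tall; this point is in its middle at mid-height, 47 mm above its underside. A wall shelf runs above the back of the worktop, over this mug: front edge at x = 0.64 m, underside 0.59 m above the worktop; keep the arm clear of it.
Things that resemble listed ones, but are neither listed nor needed, are in the scene too. What is shaped like the part that bears large_round_lid_centre but purple is not meant. Leave any green look-alike of the small_round_dish alone.

How it is judged:
By the outcome, as a careful person would: the job done as asked, in the order asked, and still so for the second after the job is handed in, with the robot touching nothing.
It also fails if it takes over 109 s, if anything falls off the work surface, if the arm or the gripper's body presses on something with over 40 N, if the wrist force passes 120 N, or if a joint passes its speed limit or range.

## Working session

There is one attempt and no reset: what is moved stays moved. The work goes in short steps, Python scripts to look and compute and a shell command to move; the robot and the scene stay as the last step left them, time stands still between calls to the robot, and variables do not carry over. Pictures are saved under pics/ and viewed, at most 14 in all, crops included, and the job is handed in when it is done.

```bash
ls; mkdir -p pics; python3 - <<'E'
from cell import state, optics, job, robot
import cv2,numpy as np
print(state()); print(robot.hold_point_z)
for n in("scene","side","wrist"):
    im=optics.capture(n); cv2.imwrite(f"pics/{n}0.png",im[:,:,::-1]); p=optics.camera_params(n); print(n,p)
E
```

```text
pics
{'time': 0.0, 'q': array([ 1.13119239,  0.62935316,  0.03846551,  1.51836417, -0.02697577,
        0.99628749, -0.019978  ]), 'qvel': array([ 6.90732273e-04,  2.65230533e-04, -7.77761149e-04, -8.35934220e-04,
       -7.28952221e-04,  4.10983009e-05,  1.41151145e-03]), 'tau': array([ 1.20184309e-04, -5.49728930e+01,  1.14362642e+00, -1.86637688e+01,
       -5.21597557e-02,  2.38727516e-02,  1.77949182e-04]), 'eef_pos': array([ 0.23711553, -0.60448942,  0.20455123]), 'eef_rot': array([-3.13969998e+00,  5.93659257e-05,  3.73820212e-01]), 'force': array([-0.36672222, -0.95368462,  1.13414087]), 'wrist_torque': array([-0.04705955,  0.03107765,  0.02668278]), 'gripper_force': 0.0, 'grip_width': 0.9975748879396835}
0.0188
scene {'K': array([[444.25135628,   0.        , 324.58591055],
       [  0.        , 444.25135628, 198.98056502],
       [  0.        ,   0.        ,   1.        ]]), 'origin': array([0.08031876, 0.8590045 , 1.12212175]), 'rotation': array([-2.37161493, -0.005565  , -2.68244983])}
side {'K': array([[471.79529629,   0.        , 316.44554082],
       [  0.        , 471.79529629, 203.25724228],
       [  0.        ,   0.        ,   1.        ]]), 'origin': array([-0.0045603 ,  1.44156644,  1.2989792 ]), 'rotation': array([-2.21957609, -0.00879597, -2.81183687])}
wrist {'K': array([[348.17096707,   0.        , 317.65607614],
       [  0.        , 348.17096707, 196.96124276],
       [  0.        ,   0.        ,   1.        ]]), 'origin': array([ 0.29852202, -0.58040333,  0.38570005]), 'rotation': array([ 2.91064540e+00,  1.58158024e-03, -1.19740700e+00])}
```

View pics/scene0.png

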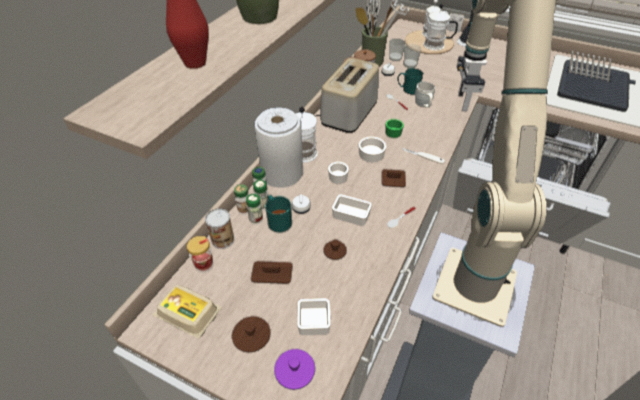

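View pics/side0.png

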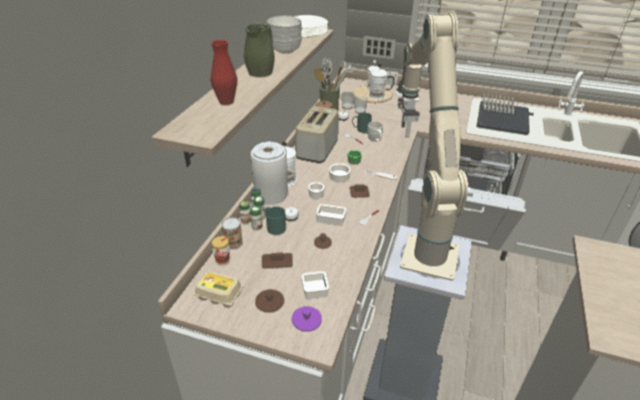

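The scene view shows these objects:
- **Lids:** large lid (251,333), oblong lid (272,271), small lid (335,249), square lid (393,178).
- **Dishes:** square (314,316), oblong (351,209), small (338,172), large (372,149).
- **Look-alikes to leave alone:** purple lid (295,369), green dish (395,128).
- **Bystanders:** dark green mug (279,214) under the shelf and timer (301,204).

The side view agrees with this.

```bash
cat > h.py <<'E'
from cell import state, optics, job, robot
import cv2,numpy as np
from scipy.spatial.transform import Rotation as Ro
def rays(cam,uv):
    uv=np.asarray(uv,float).reshape(-1,2); K=cam["K"]; R=Ro.from_euler("xyz",cam["rotation"]).as_matrix()
    d=np.c_[(uv[:,0]-K[0,2])/K[0,0],(uv[:,1]-K[1,2])/K[1,1],np.ones(len(uv))]@R.T
    return np.array(cam["origin"]),d
def plane(cam,uv,z):
    o,d=rays(cam,uv); return (o+d*((z-o[2])/d[:,2])[:,None])[:,:2]
def pix(cam,P):
    R=Ro.from_euler("xyz",cam["rotation"]).as_matrix(); c=(np.atleast_2d(P)-cam["origin"])@R; q=c@np.array(cam["K"]).T; return q[:,:2]/q[:,2:]
def masks(rgb):
    hsv=cv2.cvtColor(rgb,cv2.COLOR_RGB2HSV); 
    brown=cv2.inRange(hsv,(0,70,20),(15,255,140)); white=cv2.inRange(hsv,(0,0,120),(179,38,255))
    return brown,white
def blobs(m,amin):
    m=cv2.morphologyEx(m,cv2.MORPH_OPEN,np.ones((3,3)))
    return [c for c in cv2.findContours(m,cv2.RETR_EXTERNAL,cv2.CHAIN_APPROX_NONE)[0] if cv2.contourArea(c)>amin]
def rect(p):
    (c,s,a)=cv2.minAreaRect((cv2.convexHull((p*1000).astype(np.float32)))); 
    if s[0]<s[1]: s=s[::-1];a-=90
    return np.round(np.array(c)/1000,4),np.round(s,1),round(a%180,1)
def shift(target_xyz,yaw,s=None):
    """cm shift and turn (tool axes) from the present pose to the TCP target"""
    s=s or state(); R=Ro.from_euler("xyz",s["eef_rot"]).as_matrix()
    d=R.T@(np.array(target_xyz)-s["eef_pos"])*100; t=-(yaw-s["eef_rot"][2]); t=(t+np.pi/2)%np.pi-np.pi/2
    return np.round(d,2),round(t,3)
E
python3 - <<'E'
from h import *
for n in("scene","side"):
    im=cv2.imread(f"pics/{n}0.png")[:,:,::-1].copy(); cam=optics.camera_params(n)
    b,w=masks(im)
    for nm,m,z in(("brown",b,.021),("white",w,.048)):
        for c in blobs(m,100):
            (x,y),_=cv2.minEnclosingCircle(c)
            r=rect(plane(cam,c,z)); 
            if .2<r[0][0]<.8 and r[1][0]<200 and r[1][0]>40: print(n,nm,int(x),int(y),*r)
E
```

```text
scene brown 251 334 [0.5018 0.435 ] [100.7  99.1] 78.6
scene brown 271 271 [0.557  0.2394] [117.7  75.2] 26.5
scene brown 202 261 [0.752  0.3097] [53.1 35.2] 50.5
scene brown 334 249 [0.4232 0.0813] [70.5 68.9] 153.6
scene brown 393 178 [ 0.3723 -0.3095] [88.6 83.2] 111.2
scene white 313 316 [0.3689 0.3267] [113.6  90.5] 118.8
scene white 395 220 [ 0.2931 -0.0938] [80.1 37.3] 84.5
scene white 300 202 [ 0.6015 -0.0273] [77.4 64.1] 138.9
scene white 352 209 [ 0.4401 -0.0744] [128.4 120.5] 7.0
scene white 338 171 [ 0.5534 -0.221 ] [117.   72.8] 116.0
scene white 422 154 [ 0.3134 -0.4525] [170.5  42.6] 178.9
scene white 371 148 [ 0.492 -0.397] [154.  109.1] 116.7
scene white 388 68 [ 0.6526 -0.9889] [105.1  56.7] 110.1
scene white 475 64 [ 0.2796 -1.193 ] [153.3 105.9] 106.7
scene white 410 57 [ 0.5868 -1.1346] [181.3  74.8] 105.8
side brown 269 300 [0.5051 0.4343] [97.  91.6] 112.2
side brown 277 260 [0.5561 0.2376] [109.1  71.2] 24.0
side brown 359 191 [ 0.3753 -0.3169] [87.9 78.7] 109.6
```

```bash
python3 - <<'E'
from h import *
print(shift((.40,-.30,.34),state()["eef_rot"][2]))
E
```

```text
(array([ 26.28, -22.44, -13.49]), np.float64(0.0))
```

```bash
python3 -m pendant '[4,-3,-3,0,1, 8,-6,-6,0,1, 12,-9,-9,0,1, 15,-12,-13.5,0,1, 18,-15,-13.5,0,1, 21,-18,-13.5,0,1, 24,-20.5,-13.5,0,1, 26.3,-22.4,-13.5,0,1, 26.3,-22.4,-13.5,0,1, 26.3,-22.4,-13.5,0,1, 26.3,-22.4,-13.5,0,1]'; python3 - <<'E'
from h import *
s=state();print(s["qvel"].round(3),s["eef_pos"],s["eef_rot"])
cam=optics.camera_params("wrist");im=optics.capture("wrist");cv2.imwrite("pics/w1.png",im[:,:,::-1])
b,w=masks(im)
for nm,m,z in(("brown",b,.021),("white",w,.048)):
    for c in blobs(m,400):
        (x,y),_=cv2.minEnclosingCircle(c); print(nm,int(x),int(y),*rect(plane(cam,c,z)))
E
```

```text
time: 1.07
eef_pos: [0.4021, -0.2976, 0.3409]
eef_rot: [-3.142, -0.001, 0.38]
force: [-0.4, -0.3, 0.1]
grip_width: 1.0
gripper_force: 0.0
[ 0.054  0.022  0.068 -0.007  0.025 -0.004  0.025] [ 0.40214593 -0.2976432   0.34088563] [-3.14152060e+00 -1.24673685e-03  3.80316795e-01]
brown 322 183 [ 0.3741 -0.3163] [89.8 87.7] 21.3
brown 64 45 [0.4241 0.0752] [77.1 75.2] 127.7
white 432 355 [ 0.1928 -0.5837] [92.9 67.2] 179.8
white 80 239 [ 0.1467 -0.0232] [235.8  68.9] 91.4
white 188 186 [ 0.3074 -0.1418] [73.1 26.8] 63.9
white 432 129 [ 0.5022 -0.4217] [102.5 102.2] 21.8
white 182 75 [ 0.4431 -0.0931] [119.8  75.8] 5.5
white 324 30 [ 0.5617 -0.2426] [72.1 71.9] 21.8
```

View pics/w1.png

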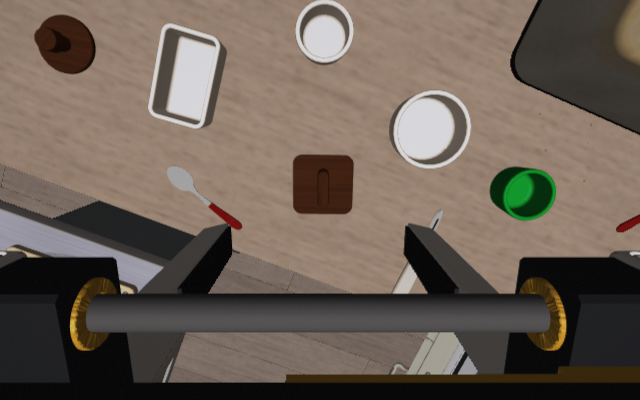

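The wrist view shows the square lid at (322,183) with its grip bar running up the image. The small dish is at (324,30), the large dish at (432,129) and the oblong dish at (182,75). The green look-alike is at (525,193). All measured sizes match the description.

```bash
python3 - <<'E'
from h import *
print(shift((.3741,-.3163,.027),np.radians(21.3)))
E
```

```text
(array([-3.06,  0.52, 31.36]), np.float64(0.005))
```

```bash
python3 -m pendant '[-1.5,0.3,4,0,0, -3.1,0.5,8,0,0, -3.1,0.5,12,0,0, -3.1,0.5,16,0,0, -3.1,0.5,20,0,0, -3.1,0.5,24,0,0, -3.1,0.5,27,0,0, -3.1,0.5,29.5,0,0, -3.1,0.5,31,0,0, -3.1,0.5,31.4,0,0, -3.1,0.5,31.4,0,0, -3.1,0.5,31.4,0,-1, -3.1,0.5,31.4,0,-1, -3.1,0.5,31.4,0,-1, -3.1,0.5,31.4,0,-1]'
```

```text
time: 2.37
eef_pos: [0.3739, -0.3172, 0.0275]
eef_rot: [3.14, -0.001, 0.374]
force: [0.1, 0.1, -0.6]
grip_width: 0.252
gripper_force: 0.0
```

```bash
python3 -m pendant '[0,0,0,0,-1, 0,0,0,0,-1, 0,0,0,0,-1, 0,0,-1,0,-1, 0,0,-3,0,-1, 0,0,-7,0,-1, 0,0,-11,0,-1, 0,0,-15,0,-1, 0,0,-18,0,-1, 0,0,-18,0,-1]'; python3 - <<'E'
from h import *
print(shift((.45,-0.02,.22),0.45),shift((.35,0.235,.22),0.5))
E
```

```text
time: 3.2
eef_pos: [0.3764, -0.3188, 0.2128]
eef_rot: [3.132, -0.006, 0.374]
force: [-0.0, -0.1, -0.9]
grip_width: 0.167
gripper_force: 30.0
(array([ 17.77, -25.12,  -0.87]), np.float64(-0.076)) (array([ 17.77, -52.51,  -1.14]), np.float64(-0.126))
```

```bash
python3 -m pendant '[3,-3,0,0,-1, 6,-6,-0.5,0,-1, 9,-9,-1,-0.02,-1, 11.5,-12,-2,-0.04,-1, 14,-15,-3,-0.06,-1, 16,-18.5,-3,-0.08,-1, 17.5,-22,-3,-0.1,-1, 18,-26,-3,-0.12,-1, 19,-30,-3,-0.13,-1, 20,-34,-3,-0.13,-1, 20,-38,-3,-0.13,-1, 20,-42,-3,-0.13,-1, 20,-46,-3,-0.13,-1, 20,-49,-3,-0.13,-1, 20,-51,-3,-0.13,-1, 20,-51,-3,-0.13,-1, 20,-51,-3,-0.13,-1]'; cat > w.py <<'E'
from h import *
import sys
s=state();print(s["eef_pos"].round(4),s["eef_rot"].round(4))
cam=optics.camera_params("wrist");im=optics.capture("wrist");cv2.imwrite(f"pics/{sys.argv[1]}.png",im[:,:,::-1])
b,w=masks(im)
for nm,m,z in(("brown",b,.021),("white",w,.048)):
    for c in blobs(m,400):
        (x,y),_=cv2.minEnclosingCircle(c); r=rect(plane(cam,c,z))
        if 55<r[1][0]<140: print(nm,int(x),int(y),*r)
E
python3 w.py w2
```

```text
time: 4.62
eef_pos: [0.3722, 0.2317, 0.236]
eef_rot: [3.141, 0.002, 0.507]
force: [0.4, -1.0, -1.2]
grip_width: 0.17
gripper_force: 30.0
[0.3722 0.2317 0.236 ] [3.1414e+00 1.6000e-03 5.0690e-01]
brown 454 197 [0.4237 0.0782] [75.1 72.2] 119.0
brown 623 28 [0.6628 0.025 ] [57.3 24.7] 41.0
brown 400 36 [0.5386 0.2291] [81.  76.5] 23.8
brown 211 0 [0.4679 0.411 ] [82.5 20.8] 119.0
white 317 360 [0.1771 0.1241] [75.4 43.7] 119.0
white 527 352 [ 0.3048 -0.0947] [75.6 27.3] 59.2
white 593 256 [ 0.4449 -0.0711] [124.1  51. ] 171.9
white 245 133 [0.374  0.3176] [87.8 87.6] 27.9
```

View pics/w2.png

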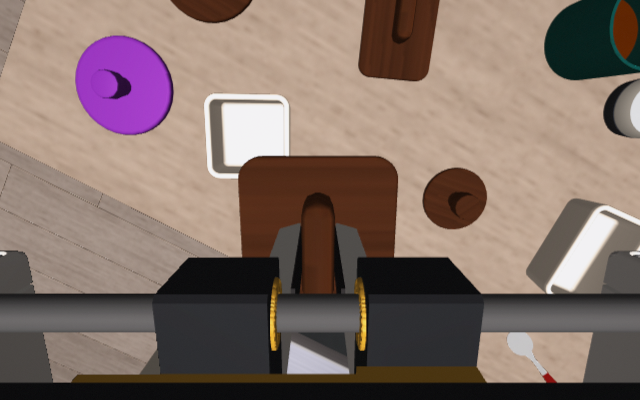

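The square dish is at (245,133), 88 mm square. The lid is held centrally; the purple decoy is at (125,85).

```bash
python3 - <<'E'
from h import *
s=state(); cam=optics.camera_params("wrist"); R=Ro.from_euler("xyz",s["eef_rot"]).as_matrix()
print(pix(cam,s["eef_pos"]+R@[.044,0,.0065]), pix(cam,s["eef_pos"]+R@[.044,.03,.0155]))
print(shift((.374,.3176,.0635),np.radians(27.9)))
E
```

```text
[[318.5346559  157.07354037]] [[371.72763995 155.1772003 ]]
(array([ 4.34, -7.59, 17.24]), np.float64(0.017))
```

```bash
python3 -m pendant '[2,-3,2,0.01,-1, 4.3,-6,5,0.02,-1, 4.3,-7.6,9,0.02,-1, 4.3,-7.6,12,0.02,-1, 4.3,-7.6,13.5,0.02,-1, 4.3,-7.6,14,0.02,-1, 4.3,-7.6,14,0.02,-1, 4.3,-7.6,14,0.02,-1]'; python3 - <<'E'
from h import *
print(shift((.374,.3176,.0635),np.radians(27.9)))
E
```

```text
time: 5.33
eef_pos: [0.3755, 0.3179, 0.0971]
eef_rot: [3.141, -0.001, 0.482]
force: [-0.0, -0.5, -1.2]
grip_width: 0.167
gripper_force: 30.0
(array([-0.15, -0.05,  3.36]), np.float64(-0.005))
```

```bash
python3 -m pendant '[-0.1,0,1,0,-1, -0.1,0,2,0,-1, -0.1,0,2.5,0,-1, -0.1,0,2.9,0,-1, -0.1,0,3.2,0,-1, -0.1,0,3.35,0,-1, -0.1,0,3.4,0,-1, -0.1,0,3.4,0,-1]'
```

```text
time: 6.0
eef_pos: [0.3736, 0.3181, 0.0632]
eef_rot: [3.141, -0.0, 0.484]
force: [-0.9, -1.2, 4.5]
grip_width: 0.167
gripper_force: 30.0
```

```bash
python3 -m pendant '[0,0,0,0,-0.3, 0,0,0,0,0, 0,0,0,0,0, 0,0,-1.5,0,0, 0,0,-4,0,0, 0,0,-8,0,0, 0,0,-12,0,0, 1,0,-16,0,0, 3,0,-20,0,0, 6,-1,-22,0,0, 8,-1,-22,0,0, 8,-1,-22,0,0, 8,-1,-22,0,0, 8,-1,-22,0,0]'; python3 w.py w3
```

```text
time: 7.17
eef_pos: [0.4385, 0.3633, 0.2815]
eef_rot: [3.141, 0.003, 0.484]
force: [-0.4, -0.2, 0.3]
grip_width: 0.498
gripper_force: 0.0
[0.4385 0.3633 0.2815] [3.141e+00 2.700e-03 4.839e-01]
brown 325 233 [0.3638 0.3125] [96.4 94.4] 117.7
brown 452 129 [0.5567 0.2379] [119.6  77.6] 23.7
brown 292 93 [0.5042 0.432 ] [102.8 102.5] 25.2
```

View pics/w3.png

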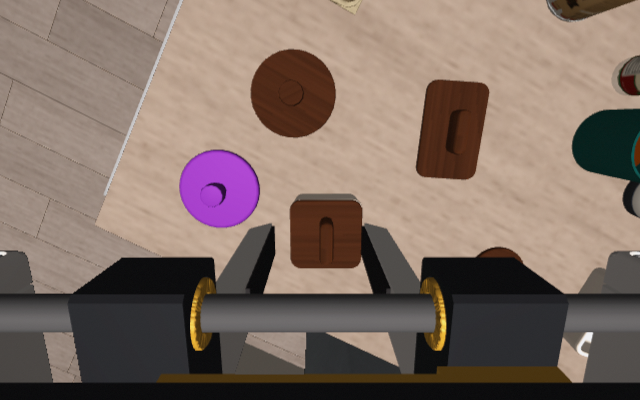

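The square lid is seated at (325,233). The brown large lid at (292,93) has its knob at (291,92) and measures 102.8 mm, so it is the one meant. The purple lid at (219,188) is the decoy. The oblong lid is at (452,129).

```bash
python3 - <<'E'
from h import *
im=cv2.imread("pics/w3.png");cv2.imwrite("pics/c3.png",cv2.resize(im[30:250,170:390],None,fx=2.5,fy=2.5,interpolation=2))
print(shift((.5042,.432,.028),state()["eef_rot"][2]))
E
```

```text
(array([ 9.09, -3.03, 25.33]), np.float64(0.0))
```

View pics/c3.png

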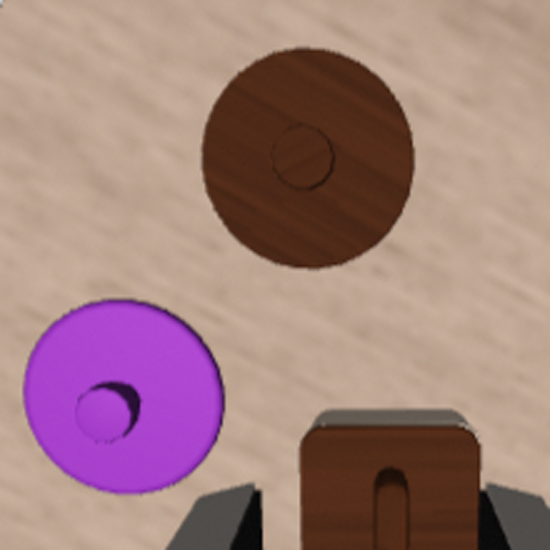

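The crop confirms the brown lid with its knob as the target. The purple one stays where it is.

```bash
python3 -m pendant '[2.5,-1,2,0,0.2, 5.5,-2,4,0,0.2, 9.1,-3,6,0,0.2, 9.1,-3,10,0,0.2, 9.1,-3,14,0,0.2, 9.1,-3,18,0,0.2, 9.1,-3,20,0,0.2, 9.1,-3,20,0,0.2, 9.1,-3,20,0,0.2, 9.1,-3,20,0,0.2]'; python3 - <<'E'
from h import *
print(shift((.5042,.432,.028),state()["eef_rot"][2]))
E
```

```text
time: 8.05
eef_pos: [0.5068, 0.4339, 0.0842]
eef_rot: [-3.141, -0.002, 0.484]
force: [0.3, -0.2, 0.4]
grip_width: 0.601
gripper_force: 0.0
(array([-0.33,  0.06,  5.62]), np.float64(0.0))
```

```bash
python3 -m pendant '[-0.2,0,2,0,0.2, -0.2,0,4,0,0.2, -0.2,0,5.2,0,0.2, -0.2,0,5.6,0,0.2, -0.2,0,5.6,0,0.2, -0.2,0,5.6,0,0.2]'; python3 - <<'E'
from h import *
print(shift((.5042,.432,.028),state()["eef_rot"][2]))
E
```

```text
time: 8.55
eef_pos: [0.5052, 0.4329, 0.0278]
eef_rot: [-3.141, -0.002, 0.484]
force: [-0.1, -0.5, 0.5]
grip_width: 0.601
gripper_force: 0.0
(array([-0.13,  0.03, -0.02]), np.float64(0.0))
```

```bash
python3 -m pendant '[-0.1,0,0,0,-1, -0.1,0,0,0,-1, -0.1,0,0,0,-1, -0.1,0,0,0,-1, -0.1,0,0,0,-1, -0.1,0,0,0,-1, -0.1,0,-1,0,-1, -0.1,0,-3,0,-1, -0.1,0,-7,0,-1, -0.1,0,-11,0,-1, -0.1,0,-15,0,-1, -0.1,0,-19,0,-1, -0.1,0,-19,0,-1]'; python3 - <<'E'
from h import *
print(shift((.5,0.1,.22),.4), shift((.46,-.30,.22),0.2))
E
```

```text
time: 9.63
eef_pos: [0.5071, 0.4355, 0.2262]
eef_rot: [-3.137, -0.015, 0.483]
force: [0.3, 1.4, -0.3]
grip_width: 0.287
gripper_force: 30.0
(array([-16.23,  29.37,   0.25]), np.float64(0.083)) (array([-38.36,  62.93,  -0.23]), np.float64(0.283))
```

```bash
python3 -m pendant '[-1.5,2.5,0,0,-1, -3.5,6,0,0.02,-1, -5.7,9.4,0,0.04,-1, -7.8,12.8,0,0.06,-1, -9.9,16.2,0,0.08,-1, -12,19.6,0,0.1,-1, -14.1,23,0,0.12,-1, -16.2,26.5,0,0.14,-1, -18.3,30,0,0.16,-1, -20.4,33.5,0,0.18,-1, -22.5,37,0,0.2,-1, -24.6,40.4,0,0.22,-1, -26.7,43.8,0,0.24,-1, -28.8,47.2,0,0.26,-1, -30.9,50.6,0,0.28,-1, -33,54,0,0.28,-1, -35,57,0,0.28,-1, -37,60,0,0.28,-1, -37,60,0,0.28,-1, -37,60,0,0.28,-1]'; python3 w.py w4
```

```text
time: 11.3
eef_pos: [0.454, -0.2738, 0.2164]
eef_rot: [3.141, 0.0, 0.199]
force: [0.0, 0.9, -0.8]
grip_width: 0.287
gripper_force: 30.0
[ 0.454  -0.2738  0.2164] [3.1412e+00 4.0000e-04 1.9870e-01]
brown 2 141 [0.4244 0.0516] [71.9 31.6] 179.5
white 89 363 [ 0.1829 -0.0568] [93.6 36.7] 98.3
white 470 161 [ 0.5026 -0.421 ] [102.9 102.1] 101.4
white 137 154 [ 0.4431 -0.0924] [119.8  75.7] 5.5
white 306 63 [ 0.5621 -0.2413] [72.2 72.2] 11.4
```

View pics/w4.png

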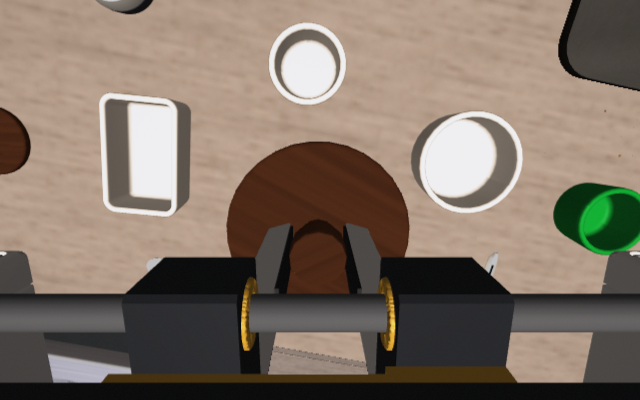

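The large dish is at (470,161), 103 mm across, consistent with the first view. The held lid is centred at column 318.

```bash
python3 - <<'E'
from h import *
s=state(); cam=optics.camera_params("wrist"); R=Ro.from_euler("xyz",s["eef_rot"]).as_matrix()
print(pix(cam,s["eef_pos"]+R@[.052,0,.0068]),pix(cam,s["eef_pos"]+R@[0,.052,.0068]))
print(shift((.5025,-.4213,.064),s["eef_rot"][2]))
E
```

```text
[[318.50905134 141.77002121]] [[410.03135625 234.16485224]]
(array([ 1.67, 15.65, 15.23]), np.float64(0.0))
```

```bash
python3 -m pendant '[0.5,3,1,0,-1, 1,6.5,3,0,-1, 1.5,10.5,5,0,-1, 1.6,14,7,0,-1, 1.6,15.6,9,0,-1, 1.6,15.6,11,0,-1, 1.6,15.6,12,0,-1, 1.6,15.6,12,0,-1, 1.6,15.6,12,0,-1]'; python3 - <<'E'
from h import *
print(shift((.5025,-.4213,.064),state()["eef_rot"][2]))
E
```

```text
time: 12.1
eef_pos: [0.5033, -0.4186, 0.0967]
eef_rot: [-3.14, -0.0, 0.207]
force: [0.4, -0.3, -0.6]
grip_width: 0.288
gripper_force: 30.0
(array([-0.13,  0.25,  3.27]), np.float64(0.0))
```

```bash
python3 -m pendant '[-0.1,0.1,1,0,-1, -0.1,0.1,2,0,-1, -0.1,0.1,2.5,0,-1, -0.1,0.1,2.8,0,-1, -0.1,0.1,3.1,0,-1, -0.1,0.1,3.25,0,-1, -0.1,0.1,3.3,0,-1, -0.1,0.1,3.3,0,-1]'
```

```text
time: 12.77
eef_pos: [0.5016, -0.4223, 0.0635]
eef_rot: [3.142, -0.0, 0.204]
force: [0.6, -0.3, -1.3]
grip_width: 0.292
gripper_force: 30.0
```

```bash
python3 -m pendant '[0,0,0.1,0,-1, 0,0,0.1,0,-1, 0,0,0.1,0,-1]'
```

```text
time: 13.02
eef_pos: [0.5019, -0.4225, 0.0629]
eef_rot: [3.141, -0.001, 0.204]
force: [0.4, -0.6, -0.4]
grip_width: 0.289
gripper_force: 30.0
```

```bash
python3 -m pendant '[0,0,0.1,0,-1, 0,0,0.1,0,-1, 0,0,0.2,0,-1, 0,0,0.2,0,-1]'
```

```text
time: 13.35
eef_pos: [0.5019, -0.4226, 0.0628]
eef_rot: [3.141, -0.001, 0.204]
force: [-3.3, 2.7, 11.8]
grip_width: 0.285
gripper_force: 30.0
```

```bash
python3 -m pendant '[0,0,-0.15,0,-0.5, 0,0,-0.15,0,0, 0,0,-0.15,0,0, 0,0,-0.15,0,0, 0,0,-1.5,0,0, 0,0,-4,0,0, 0,0,-8,0,0, 0,0,-12,0,0, -1,-3,-16,0,0, -2,-6,-20,0,0, -3,-9,-22,0,0, -3,-9,-22,0,0, -3,-9,-22,0,0]'; python3 w.py w5;  python3 - <<'E'
from h import *
print(shift((.424,.04,.25),.2))
E
```

```text
time: 14.43
eef_pos: [0.4547, -0.3387, 0.2844]
eef_rot: [3.138, -0.004, 0.206]
force: [0.0, -0.9, -0.4]
grip_width: 0.502
gripper_force: 0.0
[ 0.4547 -0.3387  0.2844] [ 3.1381 -0.0042  0.2062]
brown 395 146 [ 0.501  -0.4306] [112.5 110.9] 13.1
brown 1 126 [0.4253 0.0477] [66.5 24.5] 0.2
white 111 137 [ 0.4431 -0.0927] [119.8  75.4] 5.5
white 253 61 [ 0.5627 -0.2418] [72.6 72.3] 101.8
(array([  4.74, -37.85,   3.14]), np.float64(0.005))
```

View pics/w5.png

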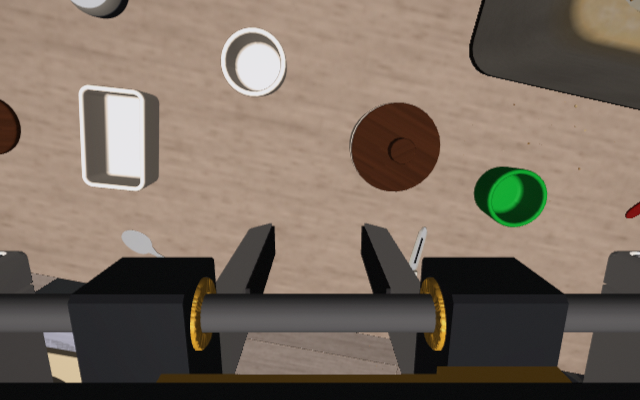

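The large lid is seated flat at (395,146), with the dish hidden beneath it. Next is the small lid.

```bash
python3 -m pendant '[0.5,-4,0,0,0.2, 1,-8,0.5,0,0.2, 1.5,-12,1,0,0.2, 2,-16,1.5,0,0.2, 2.5,-20,2,0,0.2, 3,-24,2.5,0,0.2, 3.5,-28,3,0,0.2, 4,-32,3,0,0.2, 4.5,-35.5,3,0,0.2, 4.7,-37.8,3,0,0.2, 4.7,-37.8,3,0,0.2, 4.7,-37.8,3,0,0.2]'; python3 w.py w6;  python3 - <<'E'
from h import *
print(shift((.424,.0775,.028),.2))
E
```

```text
time: 15.48
eef_pos: [0.4239, 0.0398, 0.2493]
eef_rot: [-3.141, 0.002, 0.206]
force: [1.0, 0.0, 0.5]
grip_width: 0.6
gripper_force: 0.0
[0.4239 0.0398 0.2493] [-3.1414e+00  2.0000e-03  2.0600e-01]
brown 287 164 [0.4234 0.0773] [73.7 73.3] 11.8
brown 57 167 [0.3634 0.3429] [100.4  97.5] 117.5
brown 167 32 [0.5398 0.2283] [83.2 77.7] 23.8
white 440 182 [ 0.443  -0.0931] [119.7  75.2] 5.5
white 605 102 [ 0.5618 -0.2416] [73.2 71. ] 23.8
white 436 17 [ 0.6001 -0.0436] [55.6 42.6] 101.8
(array([ 0.84, -3.82, 22.14]), np.float64(0.003))
```

Small lid at (0.4237, 0.0775), 73.5 mm across, as expected.

```bash
python3 -m pendant '[0.4,-2,4,0,0.2, 0.8,-3.8,8,0,0.2, 0.8,-3.8,12,0,0.2, 0.8,-3.8,15,0,0.2, 0.8,-3.8,16.5,0,0.2, 0.8,-3.8,16.5,0,0.2, 0.8,-3.8,16.5,0,0.2]';  python3 - <<'E'
from h import *
print(shift((.4237,.0775,.028),.206))
E
```

```text
time: 16.12
eef_pos: [0.4236, 0.0766, 0.0846]
eef_rot: [3.141, 0.003, 0.201]
force: [-0.1, 0.2, 0.1]
grip_width: 0.6
gripper_force: 0.0
(array([ 0.05, -0.09,  5.66]), np.float64(-0.005))
```

```bash
python3 -m pendant '[0,-0.1,2,0,0.2, 0,-0.1,4,0,0.2, 0,-0.1,5.2,0,0.2, 0,-0.1,5.6,0,0.2, 0,-0.1,5.65,0,0.2, 0,-0.1,5.65,0,-1, 0,-0.1,5.65,0,-1, 0,-0.1,5.65,0,-1, 0,-0.1,5.65,0,-1, 0,-0.1,5.65,0,-1, 0,-0.1,5.65,0,-1, 0,-0.1,5.65,0,-1]'; python3 -m pendant '[0,0,-1,0,-1, 0,0,-3,0,-1, 0,0,-7,0,-1, 0,0,-11,0,-1, 0,0,-15,0,-1, 0,0,-19,0,-1, 0,0,-19,0,-1]';python3 - <<'E'
from h import *
print(shift((.5,-.15,.22),.2))
E
```

```text
time: 17.12
eef_pos: [0.4239, 0.0793, 0.0294]
eef_rot: [3.141, -0.001, 0.204]
force: [-0.6, -0.8, 5.3]
grip_width: 0.286
gripper_force: 30.0
time: 17.7
eef_pos: [0.4275, 0.0806, 0.2252]
eef_rot: [3.142, -0.013, 0.204]
force: [1.0, -0.5, -1.2]
grip_width: 0.287
gripper_force: 30.0
(array([ 2.43, 24.05,  0.56]), np.float64(0.004))
```

```bash
python3 -m pendant '[0.4,4,0,0,-1, 0.8,8,0,0,-1, 1.2,12,0,0,-1, 1.6,16,0,0,-1, 2,20,0,0,-1, 2.4,23,0,0,-1, 2.4,24,0,0,-1, 2.4,24,0,0,-1, 2.4,24,0,0,-1]'; python3 w.py w7;python3 - <<'E'
from h import *
s=state(); cam=optics.camera_params("wrist"); R=Ro.from_euler("xyz",s["eef_rot"]).as_matrix()
t=np.linspace(0,2*np.pi,9)[:-1]
print(pix(cam,s["eef_pos"]+np.c_[.037*np.cos(t),.037*np.sin(t),0*t+.008]@R.T).round())
print(shift((.562,-.2416,.065),s["eef_rot"][2]))
E
```

```text
time: 18.45
eef_pos: [0.4947, -0.1498, 0.2183]
eef_rot: [-3.14, 0.001, 0.204]
force: [0.5, 1.4, -0.7]
grip_width: 0.289
gripper_force: 30.0
[ 0.4947 -0.1498  0.2183] [-3.1399e+00  1.5000e-03  2.0370e-01]
brown 577 225 [ 0.4957 -0.4503] [117.3 113.4] 101.7
white 253 211 [ 0.4484 -0.0915] [108.6  73.9] 5.5
white 422 132 [ 0.5621 -0.242 ] [72.8 71.6] 14.3
white 236 42 [ 0.6082 -0.048 ] [55.8 55.4] 11.6
white 514 5 [ 0.683  -0.2935] [73.8 18.8] 96.0
[[319. 169.]
 [366. 189.]
 [383. 234.]
 [363. 276.]
 [318. 293.]
 [274. 276.]
 [254. 234.]
 [271. 189.]]
(array([ 4.71, 10.49, 15.32]), np.float64(0.0))
```

View pics/w7.png

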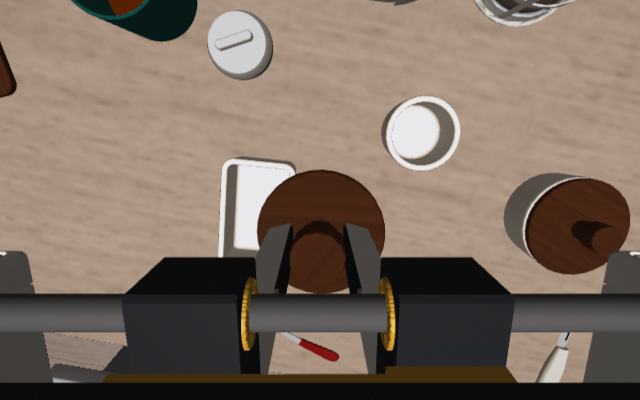

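The lid is held level at (321,231). The small dish is at (422,132), 72 mm across, and the timer at (240,45). Before going in I'll check clearance to the tall items behind it.

```bash
python3 - <<'E'
from h import *
cam=optics.camera_params("scene")
print(plane(cam,[[282,184],[300,180],[308,159],[316,153],[325,120],[347,128],[360,120]],0).round(3))
cam=optics.camera_params("side")
print(plane(cam,[[270,203],[287,197],[292,178],[298,148],[318,158]],0).round(3))
print(plane(optics.camera_params("wrist"),[[475,10],[514,25],[545,10]],0.0).round(3))
E
```

```text
[[ 0.729 -0.118]
 [ 0.681 -0.166]
 [ 0.709 -0.283]
 [ 0.698 -0.329]
 [ 0.763 -0.539]
 [ 0.656 -0.53 ]
 [ 0.63  -0.606]]
[[ 0.739 -0.114]
 [ 0.683 -0.183]
 [ 0.719 -0.337]
 [ 0.792 -0.616]
 [ 0.658 -0.555]]
[[ 0.697 -0.274]
 [ 0.691 -0.318]
 [ 0.712 -0.345]]
```

```bash
python3 -m pendant '[1,3,0,0.1,-1, 2.5,6,2,0.2,-1, 4,9,5,0.3,-1, 4.7,10.4,8,0.3,-1, 4.7,10.4,10.5,0.3,-1, 4.7,10.4,12,0.3,-1, 4.7,10.4,12,0.3,-1, 4.7,10.4,12,0.3,-1]'; python3 - <<'E'
from h import *
print(shift((.562,-.2406,.065),-0.096))
E
```

```text
time: 19.17
eef_pos: [0.5624, -0.2405, 0.0986]
eef_rot: [-3.14, 0.002, -0.093]
force: [0.2, 0.6, -0.3]
grip_width: 0.287
gripper_force: 30.0
(array([-0.03,  0.02,  3.36]), np.float64(0.003))
```

```bash
python3 -m pendant '[0,0,1,0,-1, 0,0,2,0,-1, 0,0,2.6,0,-1, 0,0,3,0,-1, 0,0,3.3,0,-1, 0,0,3.4,0,-1, 0,0,3.4,0,-1]'; python3 -m pendant '[0,0,0.1,0,-1, 0,0,0.1,0,-1, 0,0,0.1,0,-1]'
```

```text
time: 19.75
eef_pos: [0.5627, -0.2436, 0.0658]
eef_rot: [3.141, -0.0, -0.097]
force: [-1.6, 0.2, 3.7]
grip_width: 0.289
gripper_force: 30.0
time: 20.0
eef_pos: [0.5628, -0.244, 0.0654]
eef_rot: [3.141, -0.001, -0.097]
force: [-2.6, -0.5, 8.1]
grip_width: 0.289
gripper_force: 30.0
```

```bash
python3 -m pendant '[0,0,-0.1,0,-0.5, 0,0,-0.1,0,0, 0,0,-0.1,0,0, 0,0,-0.1,0,0, 0,0,-1.5,0,0, 0,0,-4,0,0, 0,0,-8,0,0, 0,0,-12,0,0, -3,-1,-16,0,0, -6,-2,-18,0,0, -9,-4,-20,0,0, -9,-4,-20,0,0, -9,-4,-20,0,0]'; python3 w.py w8;  python3 - <<'E'
from h import *
print(shift((.5,.22,.25),.414))
E
```

```text
time: 21.08
eef_pos: [0.4767, -0.194, 0.2658]
eef_rot: [3.141, -0.003, -0.095]
force: [0.4, -0.2, -1.6]
grip_width: 0.5
gripper_force: 0.0
[ 0.4767 -0.194   0.2658] [ 3.1407e+00 -3.1000e-03 -9.4900e-02]
brown 521 132 [ 0.4987 -0.4415] [114.  112.7] 99.6
brown 356 92 [ 0.5633 -0.2479] [80. 79.] 174.5
brown 71 43 [0.6492 0.0742] [66.2 35.9] 164.8
white 582 356 [ 0.2011 -0.5162] [74.5 17.1] 175.8
white 232 207 [ 0.4432 -0.093 ] [119.9  75.8] 5.5
white 173 67 [ 0.608  -0.0495] [56.6 55.1] 170.1
(array([ -1.71, -41.51,   1.43]), np.float64(-0.51))
```

View pics/w8.png

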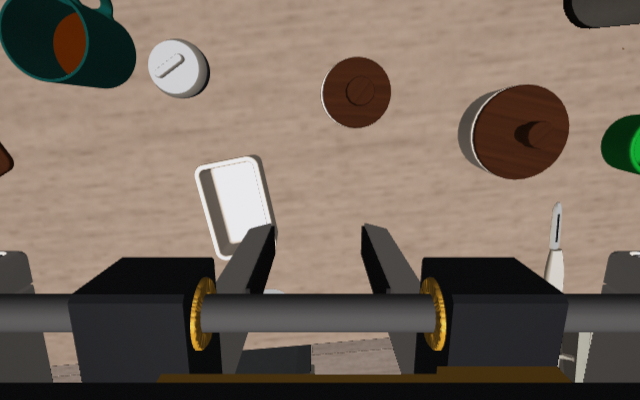

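The small lid is seated at (356,92) and the large lid at (521,132). The timer and mug are untouched. The last one is the oblong lid.

```bash
python3 -m pendant '[0,-3,0,-0.05,0, 0,-7,0,-0.1,0, 0,-11,0,-0.15,0, -0.5,-15,0.5,-0.2,0, -1,-19,1,-0.25,0, -1,-23,1,-0.3,0, -1.2,-27,1.4,-0.35,0, -1.5,-31,1.4,-0.4,0, -1.7,-35,1.4,-0.45,0, -1.7,-38.5,1.4,-0.5,0, -1.7,-41.5,1.4,-0.51,0, -1.7,-41.5,1.4,-0.51,0, -1.7,-41.5,1.4,-0.51,0]'; python3 w.py w9;  python3 - <<'E'
from h import *
print(shift((.5567,.2379,.028),np.radians(23.7)))
E
```

```text
time: 22.22
eef_pos: [0.5001, 0.2219, 0.248]
eef_rot: [-3.14, 0.002, 0.417]
force: [-0.7, -1.1, -0.6]
grip_width: 0.498
gripper_force: 0.0
[0.5001 0.2219 0.248 ] [-3.1402e+00  2.0000e-03  4.1680e-01]
brown 192 238 [0.3566 0.3253] [97.2 97. ] 117.3
brown 522 122 [0.648  0.0286] [70.2 43.1] 31.0
brown 327 119 [0.557  0.2367] [118.6  76.2] 23.8
white 567 180 [ 0.6052 -0.035 ] [63.  54.5] 137.8
(array([ 5.95,  0.61, 22.01]), np.float64(0.0))
```

```bash
python3 -m pendant '[2,0.3,3,0,0, 4,0.5,6,0,0, 5.9,0.7,9,0,0, 5.9,0.7,13,0,0, 5.9,0.7,15.5,0,0, 5.9,0.7,16.5,0,0, 5.9,0.7,16.5,0,0, 5.9,0.7,16.5,0,0]';  python3 - <<'E'
from h import *
print(shift((.557,.237,.028),np.radians(23.8)))
E
```

```text
time: 22.93
eef_pos: [0.5573, 0.2363, 0.0853]
eef_rot: [3.141, -0.0, 0.412]
force: [-0.3, -0.4, 0.7]
grip_width: 0.5
gripper_force: 0.0
(array([-0.01, -0.08,  5.73]), np.float64(-0.003))
```

```bash
python3 -m pendant '[0,0,2,0,0, 0,0,4,0,0, 0,0,5.2,0,0, 0,0,5.65,0,0, 0,0,5.7,0,0, 0,0,5.7,0,-1, 0,0,5.7,0,-1, 0,0,5.7,0,-1, 0,0,5.7,0,-1, 0,0,5.7,0,-1, 0,0,5.7,0,-1, 0,0,5.7,0,-1, 0,0,5.7,0,-1]'; python3 -m pendant '[0,0,-1,0,-1, 0,0,-3,0,-1, 0,0,-7,0,-1, 0,0,-11,0,-1, 0,0,-15,0,-1, 0,0,-19,0,-1, 0,0,-19,0,-1]';python3 - <<'E'
from h import *
print(shift((.443,.06,.22),np.radians(5.5)))
E
```

```text
time: 24.02
eef_pos: [0.557, 0.2373, 0.0285]
eef_rot: [3.141, -0.001, 0.414]
force: [-0.3, -0.9, 5.5]
grip_width: 0.164
gripper_force: 30.0
time: 24.6
eef_pos: [0.5607, 0.2401, 0.2266]
eef_rot: [-3.141, -0.014, 0.414]
force: [0.0, 0.8, -1.0]
grip_width: 0.169
gripper_force: 30.0
(array([-18.02,  11.76,   0.39]), np.float64(0.318))
```

```bash
python3 -m pendant '[-2,1,0,0.05,-1, -5,3,0,0.1,-1, -8,5,0,0.15,-1, -11,7,0,0.2,-1, -14,9,0,0.25,-1, -17,11,0,0.3,-1, -18,11.7,0,0.32,-1, -18,11.7,0,0.32,-1, -18,11.7,0,0.32,-1]'; python3 w.py w10; python3 - <<'E'
from h import *
s=state(); cam=optics.camera_params("wrist"); R=Ro.from_euler("xyz",s["eef_rot"]).as_matrix()
print(pix(cam,s["eef_pos"]+R@[.06,0,.0075]).round(),pix(cam,s["eef_pos"]+R@[0.03,.038,.0075]).round(),pix(cam,s["eef_pos"]+R@[0.03,-.038,.0075]).round())
print(shift((.4431,-.0929,.0645),np.radians(5.5)))
E
```

```text
time: 25.35
eef_pos: [0.4391, 0.0579, 0.2182]
eef_rot: [-3.141, -0.001, 0.093]
force: [1.0, 0.6, -1.4]
grip_width: 0.169
gripper_force: 30.0
[0.4391 0.0579 0.2182] [-3.1411e+00 -1.0000e-03  9.3400e-02]
brown 60 219 [0.361  0.3439] [101.2  97.3] 117.7
brown 637 86 [ 0.5596 -0.2492] [77.5 32.7] 17.2
white 465 189 [ 0.4433 -0.093 ] [119.1  75.6] 5.5
white 442 17 [ 0.597  -0.0406] [58.6 41. ] 95.3
[[318. 126.]] [[388. 182.]] [[249. 182.]]
(array([-1.13, 15.16, 15.36]), np.float64(-0.001))
```

View pics/w10.png

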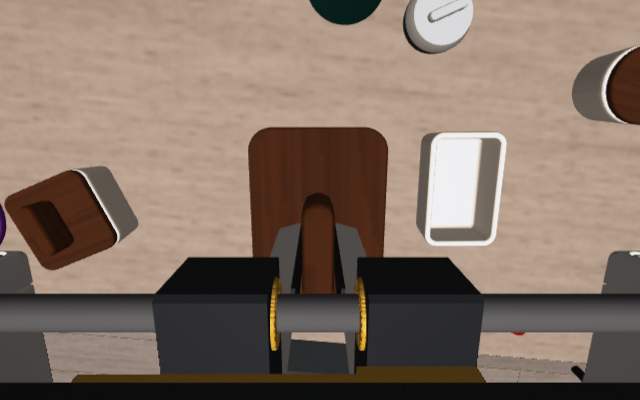

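The oblong lid is held square at (318,190), with its edges where predicted. The oblong dish is at (465,189), 119 x 76 mm.

```bash
python3 -m pendant '[-0.2,3,1,0,-1, -0.5,7,3,0,-1, -0.8,11,5,0,-1, -1.1,14,8,0,-1, -1.1,15.2,10.5,0,-1, -1.1,15.2,12,0,-1, -1.1,15.2,12,0,-1, -1.1,15.2,12,0,-1, -1.1,15.2,12,0,-1]'; python3 - <<'E'
from h import *
print(shift((.4432,-.0929,.0645),np.radians(5.5)))
E
```

```text
time: 26.15
eef_pos: [0.4438, -0.0929, 0.0986]
eef_rot: [-3.141, -0.002, 0.097]
force: [0.1, 0.5, -0.9]
grip_width: 0.165
gripper_force: 30.0
(array([-0.07, -0.01,  3.41]), np.float64(0.001))
```

```bash
python3 -m pendant '[0,0,1,0,-1, 0,0,2,0,-1, 0,0,2.6,0,-1, 0,0,3,0,-1, 0,0,3.3,0,-1, 0,0,3.4,0,-1, 0,0,3.45,0,-1, 0,0,3.45,0,-1]'
```

```text
time: 26.82
eef_pos: [0.4427, -0.0942, 0.0644]
eef_rot: [3.141, -0.001, 0.094]
force: [-1.9, 0.9, 4.8]
grip_width: 0.167
gripper_force: 30.0
```

Seated, with contact at z = 64.4 mm as expected. Now I'll release, retreat and check.

```bash
python3 -m pendant '[0,0,-0.05,0,-0.5, 0,0,-0.05,0,0, 0,0,-0.05,0,0, 0,0,-0.05,0,0, 0,0,-1.5,0,0, 0,0,-4,0,0, 0,0,-8,0,0, 0,0,-12,0,0, 0,0,-16,0,0, 0,0,-20,0,0, 0,0,-24,0,0, 0,0,-27,0,0, 0,0,-27,0,0, 0,0,-27,0,0]'; python3 - <<'E'
from h import *
s=state();print(s["eef_pos"])
a=cv2.resize(optics.capture("scene")[90:360,210:450],None,fx=1.67,fy=1.67,interpolation=2)
cam=optics.camera_params("wrist");w=optics.capture("wrist")
v=cv2.resize(w,(640,400))[:250]
b=np.zeros((600,800,3),np.uint8); b[:250,:640]=v; k=cv2.resize(a,(390,350),interpolation=2); b[250:,:390]=k
sd=optics.capture("side")[130:330,240:400]; b[250:,400:]=cv2.resize(sd,(400,350),interpolation=2)
cv2.imwrite("pics/fin.png",b[:,:,::-1])
m,_=masks(w)
for c in blobs(m,400): print(*rect(plane(cam,c,.057)))
E
```

```text
time: 27.98
eef_pos: [0.4429, -0.0948, 0.3348]
eef_rot: [3.14, -0.004, 0.093]
force: [-0.9, -0.4, -0.2]
grip_width: 0.499
gripper_force: 0.0
[ 0.44290364 -0.0948352   0.33483352]
[0.3717 0.2932] [111.6  67.6] 173.5
[ 0.4428 -0.0935] [119.4  76.4] 5.3
[ 0.5018 -0.421 ] [105.2 103.5] 123.4
[ 0.5621 -0.2433] [73.2 72.8] 95.3
[0.6194 0.0507] [49.2 17.4] 95.3
```

View pics/fin.png

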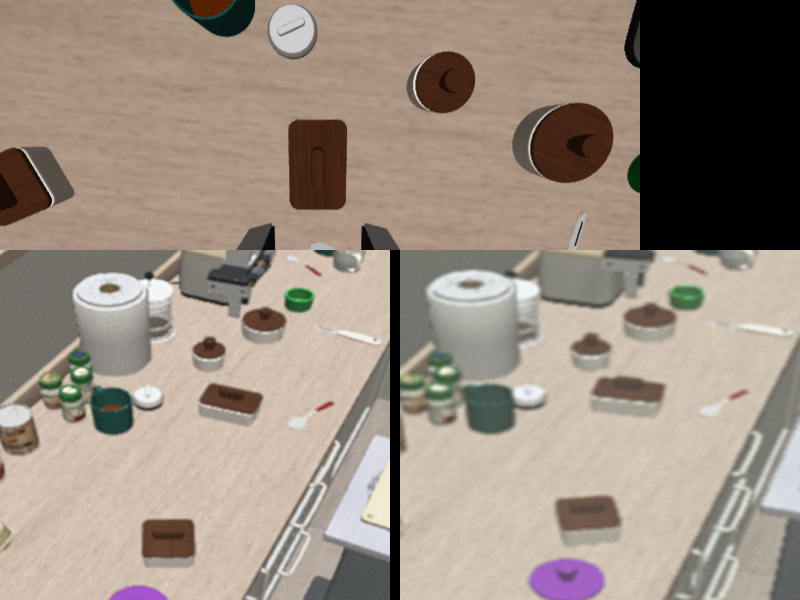

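All four lids sit level on their dishes. Fitted at rim-top height (57 mm), the large, small and oblong lids come out at their nominal sizes over their dish centres. The square lid looks flush in both outside views, and the mug, timer and look-alikes have not moved.

```bash
python3 -c "
from cell import job
print(job.close_job())"
```

```text
the job is handed in; nothing more can be done
None
```

All four lids are seated level on their matching dishes and the job was handed in at about 28 s; the mug, the timer and both look-alikes were left untouched.

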